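# Settle a connector nest plate on its kinematic solder station

### The job

Pick up the connector nest plate by its black grip bar and settle it on the sprung seat of the solder station so that the ball foot by the yellow stripe goes into the cone, the foot by the blue patch into the groove and the foot by the white patch onto the flat pad, feeling for the seats until all three are fully home. With it home, press it straight down gently until the sprung ring gives about 3 to 4 mm (never as much as 7 mm) for half a second, then let it rise and let go, leaving it seated. Leave the solder spool, the flux jar and the screwdriver alone.

Things in the scene. Friction and masses are not known exactly. Their poses are not given: they have to be found in the camera images.
- nest_plate: Loose aluminium plate 150 (x) x 140 (y) x 8 mm, 0.43 to 0.58 kg, balanced about its middle, spanning z = 22 to 30 mm over three steel ball feet. Origin: centre, level with the undersides of the feet (0 on the bench); z up. Two rows of silver connectors 14 mm tall stand on it along y, at x = -54 and 58 mm. It starts on the bench left or right of the robot, the station on the other side.
- grip (a point): Middle of the plate's fixed black grip bar, 55 mm above the plate's origin, axes as the plate's. The bar is 40 mm (x) by 22 mm (y), from z = 30 to 72 mm of the plate; grip it across y with the TCP about here.
- foot_cone (a point): Underside of the nest plate's cone foot, a 16 mm steel ball, at (-55, 0, 0) mm of the plate, beneath the yellow stripe along the plate's -x edge.
- foot_groove (a point): Underside of the groove foot, a 16 mm steel ball, at (27.5, 47.6, 0) mm of the plate, by the blue patch on the plate's +y edge.
- foot_flat (a point): Underside of the flat foot, a 16 mm steel ball, at (27.5, -47.6, 0) mm of the plate, by the white patch on the plate's -y edge.
- station: Fixed grey housing 170 (x) x 160 (y) x 45 mm, origin at the centre of its underside, z up. Above it a 160 x 155 mm dark steel ring plate (top at z = 72 mm) carries three coloured seats 33 to 38 mm wide. The ring was set by hand and is NOT measured: its middle lies 3 to 8 mm to one side of the housing's middle, which way is not told, and it is turned up to 0.03 rad. The seats must be found by feel.
- nominal_cone (a point): Where the cone foot's underside would be when home if the ring were centred: (-55, 0, 78) mm of the station. The true place is up to about 10 mm away sideways. The cone (yellow) is a pit with 40 degree walls, mouth 24 mm across at z = 85.6 mm. A foot d off its seat's middle rides about 0.84 d higher. Ball friction is 0.5 to 0.7: the plate sticks and does not slide home by itself.
- nominal_groove (a point): The same for the groove foot: (27.5, 47.6, 78) mm of the station, the true place up to about 10 mm away. The groove (blue) is a V with 40 degree walls, mouth 24 mm wide at z = 85.6 mm, 36 mm long, running towards the cone.
- nominal_flat (a point): The same for the flat foot: (27.5, -47.6, 78) mm of the station, the true place up to about 10 mm away. The flat (white) is a level round pad. Fully home, all three foot undersides are at z = 78 mm and the plate is level.
- seat_ring (a joint): How far the sprung ring with the seats is pressed down, in m: 0 at the top, hard stop at 0.009. It moves straight down without tilting. It holds still until the total load on it, plate weight included, is about 9 N, then gives 1 mm per further 1 N (12 N at 3 mm).
- solder_spool: Bystander: green solder spool, 52 mm diameter, 46 mm tall, standing; origin at the centre of its underside.
- flux_jar: Bystander: small amber flux jar, 40 mm diameter, 48 mm tall, standing; origin at the centre of its underside.
- screwdriver: Bystander: red screwdriver about 150 mm long lying on the bench along its x axis; origin at its middle.
Not all that is in view belongs to the job. Of the things shaped like the nest_plate, the aluminium one is meant.

How it is judged:
By the outcome, as a careful person would: the job done as asked, in the order asked, and still so for the second after the job is handed in, with the robot touching nothing.
It also fails if it takes over 72 s, if anything falls off the work surface, if the arm or the gripper's body presses on something with over 40 N, if the wrist force passes 120 N, or if a joint passes its speed limit or range.

### The arm

A 6-joint arm with a two-finger parallel gripper is mounted at the origin on the work surface. World frame = base frame: x ahead of the robot, y to its left, z up, the work surface at z = 0. Lengths are in mm, angles in degrees, forces in N, time in s.
With the tool pointing down it reaches from about 300 to 850 mm from the base axis. Payload 4.2 kg.
Tool frame: the origin (TCP) lies between the finger pads, 19 mm behind the fingertips; this is the grasp point; z points along the fingers, y is the line along which they close (so a half turn about z gives the same grasp; the last joint's range is limited). The gripper opens to 91 mm and grips with 3 to 60 N. Pads are 32 mm wide; open, the fingers measure 118 mm over their backs; the gripper's body (76 mm by 178 mm) begins 60 mm behind the grasp point.
Start: joints at [-77.865, 18.312, 89.639, -0, 72.044, -1.146], TCP at [132.096, -559.635, 232.776] pointing down, gripper open.
Joint ranges: [-177.97, 177.97], [-48.28, 115.42], [12.27, 149.76], [-77.06, 257.06], [2.81, 150.46], [-146.56, 146.56]. Speed limits (degrees/s): [147.25, 147.25, 180, 180, 180, 180].

### API

Orientations are given as [roll, pitch, yaw] about the fixed x, y, z axes, in that order (R = Rz(yaw) Ry(pitch) Rx(roll)).
In Python, from workcell import env, grab_frame, camera_model, models gives the robot as it stands.
- The arm moves only by the shell command python3 -m crank 'ROWS' [FORCE]. ROWS is text: rows parted by semicolons, each of 7 numbers parted by spaces: the closure, from -1 (fully open) to 1 (shut), so that 0 is half open, then the shift along the tool's x, y, z in mm, then the turn, a rotation vector about the tool's x, y, z in degrees. A call has 1 to 10 rows; each row shifts and turns the commanded pose from where the row before left it, along the tool's axes as they then stand; what a row does not reach is not made up. A row lasts 1/8 s, in which the tool goes at most 62.5 mm and 10.7 degrees, less where a joint would pass 70% of its speed; a pose out of reach is approached as far as the arm can. A call is refused whole if a number of a shift passes 62.5 or a number of a turn 10.7, either way. A call with a gripper value outside its range is refused whole. The fingers move at their own pace and stop on an object; FORCE is the grip in N (left out, the last holds). Time passes only in rows, so rows that do not move let the fingers close. It gives the time, the measured TCP pose, the force, the opening and the grip force at its end, in the units of the state.
- env.state(): the state, without advancing time (a new reading comes with each control period).
- grab_frame(name): name is "scene" or "top"; returns the picture (480x640x3 uint8, blue, green, red); there is no depth.
- camera_model(name): a dict with "K" (3x3 intrinsics, pixels), "R" (3x3) and "t" (3): a world point X has camera coordinates R X + t. Camera axes: x right, y down, z forward; pixel columns grow to the right and rows downward; lengths in mm; the calibration is good to about 2 mm. A picture is of the moment at which its call begins. camera_model takes no time and is no camera call.
- env.job_done(): hands the job in; it is judged then, once.
Trained networks look in the newest picture that a camera, given by its name, has taken for a name from the list of things; names that differ only in an ending like _2 or _b are one class to them, and where a whole thing is asked for, a point or a joint stands for the part that bears it (a point fixed in the world has none). Each returns a list of dicts, best first, with "p" (0 to 1); they miss things now and then, are a little off and sometimes report something else, mostly with a low value. They report only what shows in the picture. A call takes as long as a camera call. They do not tell look-alikes from the thing itself.
- models.search_frame(name, camera): "point" ([x, y, z] in mm, in world coordinates, good to about 4 mm: the middle of the surface that is visible of it).
The state is a dict: "time_s": time; "qpos": joint angles; "qvel": joint speeds; "effort": joint torques, N m; "ee_pos": TCP position; "ee_rot": TCP orientation; "force": force on the tool from outside, world axes, zero at the start; "torque": the same for the moment, N m; "gripper_width": finger opening in mm; "gripper_force": force on a finger pad.
Only numpy, scipy, OpenCV 4.12 (cv2) and the standard library are available. Lean on these libraries where they do the work, as an engineer would, in place of code of your own. Each camera call takes 0.05 s, during which the arm holds its last target. There are 200 camera calls.

## Working session

There is one attempt and no reset: what is moved stays moved. The work goes in short steps, Python scripts to look and compute and a shell command to move; the robot and the scene stay as the last step left them, time stands still between calls to the robot, and variables do not carry over. Pictures are saved under pics/ and viewed, at most 10 in all, crops included, and the job is handed in when it is done.

```bash
mkdir -p pics; ls; python3 - <<'E'
from workcell import env, grab_frame, camera_model, models
import cv2
for c in ("scene","top"):
    cv2.imwrite(f"pics/{c}1.png",grab_frame(c))
    for n in ("nest_plate","grip","station","solder_spool","flux_jar","screwdriver"):
        print(c,n,[(([round(v) for v in d["point"]]),round(d["p"],2)) for d in models.search_frame(n,c)[:3]])
s=env.state();print(s["time_s"],s["ee_pos"],s["ee_rot"],s["force"],s["gripper_width"])
E
```

```text
pics
scene nest_plate [([760, 246, 29], 0.98), ([516, 216, 30], 0.96), ([853, -110, 28], 0.84)]
scene grip [([271, 275, 27], 0.96), ([516, 215, 27], 0.88), ([759, 251, 29], 0.58)]
scene station [([666, -281, 35], 0.72)]
scene solder_spool [([691, -36, 48], 0.61)]
scene flux_jar [([585, -22, 39], 0.57), ([665, -281, 37], 0.25)]
scene screwdriver [([369, -20, 21], 0.67)]
top nest_plate [([267, 284, 34], 0.95), ([506, 230, 30], 0.79), ([848, -97, 30], 0.74)]
top grip [([751, 256, 30], 0.85), ([266, 283, 30], 0.74), ([846, -102, 32], 0.59)]
top station [([516, -148, 41], 0.86)]
top solder_spool [([690, -24, 48], 0.81), ([504, 229, 32], 0.58)]
top flux_jar [([572, -11, 49], 0.78)]
top screwdriver [([364, -13, 21], 0.68)]
0.7 [ 132.09978961 -559.63288678  232.78653617] [1.79993865e+02 8.63662718e-04 1.32820607e+01] [ 1.16748394 -0.7720004   0.33144732] 91.2191334783411
```

View pics/scene1.png

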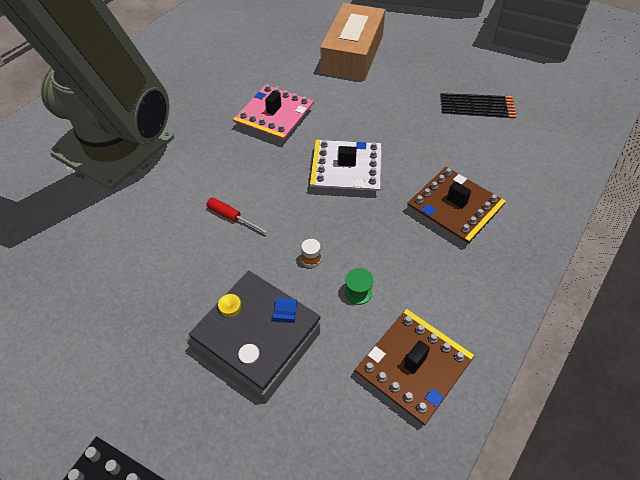

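View pics/top1.png

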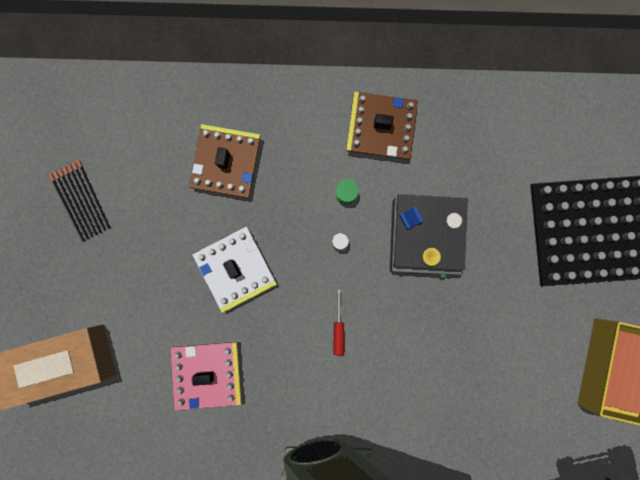

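The scene view shows the white-grey (aluminium) plate at about (347,165) px, and the station at about (255,335) with a yellow cone (229,304), a blue groove (285,308) and a white pad (248,353). In the top view the plate is at (233,270), with its yellow edge to the lower right and its blue patch to the left. The station there is at (430,235). The brown and pink plates are look-alikes.

```bash
cat > h.py <<'E'
from workcell import env, grab_frame, camera_model, models
import cv2, numpy as np
def ray(c,uv,z):
    m=camera_model(c);K,R,t=[np.array(m[k],float) for k in "KRt"]
    d=R.T@np.linalg.inv(K)@np.array([*uv,1.]);o=-R.T@t
    return o+d*(z-o[2])/d[2]
def proj(c,X):
    m=camera_model(c);K,R,t=[np.array(m[k],float) for k in "KRt"]
    p=K@(R@np.array(X,float)+t);return p[:2]/p[2]
def blobs(img,mask,roi,mn=15):
    x0,y0,x1,y1=roi;m=np.zeros(mask.shape,np.uint8);m[y0:y1,x0:x1]=mask[y0:y1,x0:x1]
    n,l,s,ce=cv2.connectedComponentsWithStats(m.astype(np.uint8))
    return [(ce[i],s[i,4],l==i) for i in np.argsort(-s[:,4]) if i and s[i,4]>=mn]
def masks(img):
    h=cv2.cvtColor(img,cv2.COLOR_BGR2HSV);H,S,V=[h[...,i].astype(int) for i in range(3)]
    return dict(yellow=(H>20)&(H<35)&(S>150)&(V>90),blue=(H>100)&(H<130)&(S>130)&(V>60),white=(S<40)&(V>165),green=(H>45)&(H<80)&(S>120))
E
python3 - <<'E'
from h import *
rois={"top":dict(plate=(185,215,285,320),st=(388,190,472,275)),"scene":dict(plate=(300,130,390,200),st=(185,265,325,400))}
for c in("top","scene"):
    im=cv2.imread(f"pics/{c}1.png");M=masks(im)
    for o,z in(("plate",30),("st",85.6)):
        for k in("yellow","blue","white"):
            for ce,a,m in blobs(im,M[k],rois[c][o])[:2]:
                r=cv2.minAreaRect(np.argwhere(m)[:,::-1].astype(np.float32))
                print(c,o,k,a,ce.round(1),ray(c,ce,z).round(1), "rect",np.round(r[0],1),np.round(r[1],1),round(r[2],1))
    x=rois[c]
    a,b,d,e=x["plate"];A=cv2.resize(im[b:e,a:d],(400,400*(e-b)//(d-a)),interpolation=2)
    a,b,d,e=x["st"];B=cv2.resize(im[b:e,a:d],(400,400*(e-b)//(d-a)),interpolation=2)
    hh=max(A.shape[0],B.shape[0]);C=np.zeros((hh,800,3),np.uint8);C[:A.shape[0],:400]=A;C[:B.shape[0],400:]=B
    cv2.imwrite(f"pics/crop_{c}.png",C)
    m=camera_model(c);R=np.array(m["R"]);print("cam",-R.T@np.array(m["t"]))
E
```

```text
top plate blue 71 [205.1 268.9] [504.6 294.1  30. ] rect [205. 269.] [8. 8.] 63.4
top plate white 3073 [233.4 266.3] [512.2 229.9  30. ] rect [232.5 266.9] [60.8 61. ] 62.7
top st yellow 232 [430.8 256.6] [ 543.7 -207.1   85.6] rect [431.  256.5] [17. 16.] 90.0
top st blue 306 [410.8 217.6] [ 627.5 -162.6   85.6] rect [410.8 217.6] [17.  17.9] 63.4
top st white 170 [453.7 220. ] [ 624.6 -255.9   85.6] rect [453.8 220.3] [14.1 13.4] 45.0
cam [ 497.5987583    26.98034477 1110.49286944]
scene plate yellow 195 [314.6 162. ] [446.3 190.5  30. ] rect [314.5 161.8] [ 4.5 44.4] 7.1
scene plate blue 65 [360.8 145.1] [503.6 292.1  30. ] rect [360.5 145. ] [6. 9.] 90.0
scene plate white 1965 [349.3 166.6] [517.4 220.5  30. ] rect [348.2 163.6] [64.5 46. ] 3.2
scene st yellow 423 [229.3 304.9] [ 546.7 -211.5   85.6] rect [229. 305.] [22. 22.] 90.0
scene st blue 516 [284.6 309.9] [ 630.  -167.4   85.6] rect [284.2 309.9] [22.8 24. ] 5.7
scene st white 310 [248.3 353.1] [ 627.7 -262.    85.6] rect [248. 353.] [18. 20.] 90.0
cam [ 936.41670849 -504.57961899  893.37105925]
```

View pics/crop_top.png

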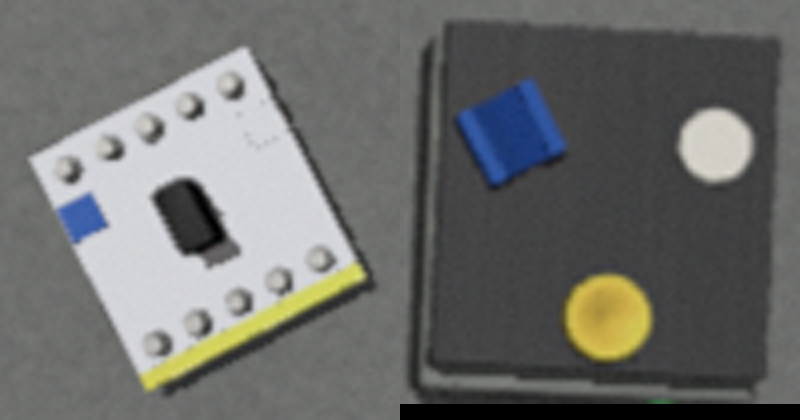

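View pics/crop_scene.png

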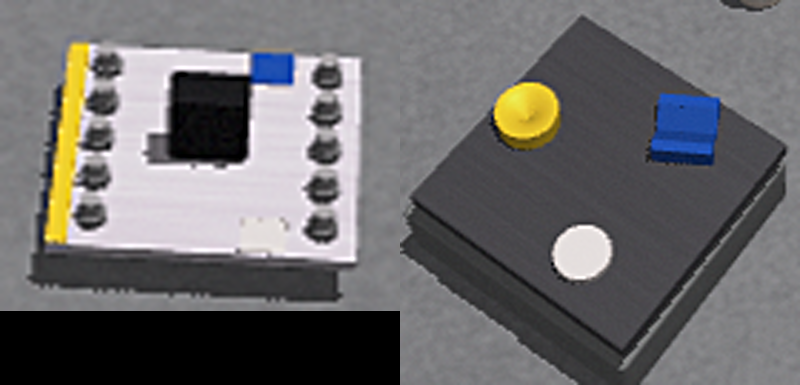

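```bash
python3 - <<'E'
from h import *
def fit(mod,W):
    mod=np.array(mod,float);W=np.array(W)[:,:2];a=mod.mean(0);b=W.mean(0)
    u,v=mod-a,W-b
    th=np.arctan2((u[:,0]*v[:,1]-u[:,1]*v[:,0]).sum(),(u*v).sum())
    R=np.array([[np.cos(th),-np.sin(th)],[np.sin(th),np.cos(th)]])
    c=b-R@a;return c.round(1),np.degrees(th).round(2),(W-(mod@R.T+c)).round(1).tolist()
# plate corners (plate frame): far-left(+x,+y), far-right(+x,-y), yellow-right(-x,-y), yellow-left(-x,+y)
mod=[(75,70),(75,-70),(-75,-70),(-75,70)]
T=[(185+u/4-.4,215+v/4-.4) for u,v in((29,157),(247,46),(369,280),(147,391))]
print("plate top",fit(mod,[ray("top",p,30) for p in T]))
k=90/400
S=[(300+u*k-.4,130+v*k-.4) for u,v in((360,57),(356,263),(45,242),(70,43))]
print("plate scene",fit(mod,[ray("scene",p,30) for p in S]))
seat=[(-55,0),(27.5,47.6),(27.5,-47.6)]
k=84/400
C=[(388+(u-400)*k-.4,190+v*k-.4) for u,v in((609,315),(511,132),(716,145))]
print("ring top",fit(seat,[ray("top",p,z) for p,z in zip(C,(85.6,85.6,78))]))
k=140/400
C=[(185+(u-400)*k-.4,265+v*k-.4) for u,v in((526,110),(685,126),(582,251))]
print("ring scene",fit(seat,[ray("scene",p,z) for p,z in zip(C,(85.6,85.6,78))]))
E
```

```text
plate top (array([506. , 228.1]), np.float64(28.77), [[0.2, 0.2], [-0.3, 0.8], [-0.6, -1.0], [0.7, 0.1]])
plate scene (array([505.8, 226.7]), np.float64(28.95), [[-1.0, -0.1], [0.1, -1.0], [0.3, 1.4], [0.5, -0.3]])
ring top (array([ 599.8, -210. ]), np.float64(-1.46), [[0.8, -0.1], [-0.4, 0.4], [-0.5, -0.3]])
ring scene (array([ 598.7, -211.4]), np.float64(-2.33), [[-0.2, -0.2], [0.2, -1.0], [-0.1, 1.2]])
```

The two cameras agree. The plate is at (506, 227), yaw 28.9°, and the ring is at about (599, -211), yaw about -1.8°. I'll fly to the plate.

```bash
cat >> h.py <<'E'
from scipy.spatial.transform import Rotation as Ro
def togo(x,y,z,yaw):
    s=env.state();A=Ro.from_euler("xyz",s["ee_rot"],degrees=True)
    B=Ro.from_euler("xyz",[180,0,yaw],degrees=True)
    print("t",round(s["time_s"],2),"pos",np.round(s["ee_pos"],2),"rot",np.round(s["ee_rot"],2),"F",np.round(s["force"],2),"T",np.round(s["torque"],3),"w",round(s["gripper_width"],1))
    print("shift",A.inv().apply(np.array([x,y,z])-s["ee_pos"]).round(2),"turn",(A.inv()*B).as_rotvec(degrees=True).round(2))
E
python3 -m crank '-1 38.9 -48.6 0 0 0 0;-1 38.9 -48.6 0 0 0 0;-1 38.9 -48.6 0 0 0 0;-1 38.9 -48.6 0 0 0 0;-1 38.9 -48.6 0 0 0 0;-1 38.9 -48.6 0 0 0 0;-1 38.9 -48.6 0 0 0 0;-1 38.9 -48.6 0 0 0 0;-1 38.9 -48.6 0 0 0 0;-1 38.9 -48.6 0 0 0 0' 25; python3 -c "
from h import *; togo(506,227.3,130,28.9)"
```

```text
time_s: 1.95
ee_pos: [399.7, 4.7, 233.2]
ee_rot: [180.0, -0.1, 13.3]
force: [1.2, -1.1, -0.4]
gripper_width: 91.2
gripper_force: 0.0
t 1.95 pos [399.74   4.74 233.19] rot [ 1.7995e+02 -9.0000e-02  1.3310e+01] F [ 1.16 -1.06 -0.36] T [-0.026 -0.037 -0.035] w 91.2
shift [ 154.48 -192.22  103.25] turn [  0.06  -0.08 -15.6 ]
```

```bash
python3 -m crank '-1 31 -38.4 20 0 0 0;-1 31 -38.4 20 0 0 0;-1 31 -38.4 20 0 0 0;-1 31 -38.4 20 0 0 0;-1 25 -31 15 0 0 0;-1 0 0 0 0 0 -7.8;-1 0 0 0 0 0 -7.8;-1 0 0 0 0 0 0' ; python3 -c "
from h import *; togo(506,227.3,55,28.9)
cv2.imwrite('pics/top2.png',grab_frame('top'));cv2.imwrite('pics/scene2.png',grab_frame('scene'))
for c in('top','scene'): print([(np.round(d['point']),d['p']) for d in models.search_frame('grip',c)])"
```

```text
time_s: 2.95
ee_pos: [501.7, 216.8, 137.6]
ee_rot: [180.0, 0.0, 28.8]
force: [1.0, -1.4, 0.5]
gripper_width: 91.0
gripper_force: 0.0
t 2.95 pos [501.67 216.76 137.63] rot [1.80e+02 1.00e-02 2.88e+01] F [ 0.95 -1.42  0.48] T [-0.012  0.03   0.005] w 91.0
shift [ 8.88 -7.16 82.63] turn [ 0.    0.01 -0.1 ]
[(array([753., 254.,  29.]), 0.94), (array([488., 204.,  33.]), 0.8), (array([845., -98.,  34.]), 0.66), (array([324., 338.,  31.]), 0.61), (array([686., -24.,  49.]), 0.57)]
[(array([519., 214.,  26.]), 0.89), (array([759., 251.,  27.]), 0.84), (array([268., 273.,  27.]), 0.76), (array([ 854., -111.,   27.]), 0.62)]
```

```bash
python3 -m crank '-1 8.9 -7.2 20 0 0 -0.1;-1 0 0 30 0 0 0;-1 0 0 25 0 0 0;-1 0 0 7 0 0 0;-1 0 0 0 0 0 0;0.4 0 0 0 0 0 0;0.8 0 0 0 0 0 0;1 0 0 0 0 0 0;1 0 0 0 0 0 0' 25; python3 -c "
from h import *; togo(506,227.3,55,28.9)"
```

```text
time_s: 4.28
ee_pos: [506.1, 227.3, 56.0]
ee_rot: [180.0, -0.0, 29.0]
force: [0.3, 0.5, 0.2]
gripper_width: 53.9
gripper_force: 0.0
t 4.28 pos [506.06 227.27  55.96] rot [ 1.7999e+02 -2.0000e-02  2.8980e+01] F [0.26 0.49 0.25] T [-0.085  0.007  0.019] w 53.9
shift [-0.04 -0.06  0.96] turn [ 0.01 -0.02  0.08]
```

```bash
python3 -m crank '1 0 0 0.9 0 0 0;1 0 0 0 0 0 0;1 0 0 0 0 0 0;1 0 0 0 0 0 0;1 0 0 0 0 0 0;1 0 0 0 0 0 0' 40; python3 -c "
from h import *; togo(506,227.3,55,28.9)"
```

```text
time_s: 5.03
ee_pos: [505.9, 227.3, 54.8]
ee_rot: [-180.0, 0.0, 29.0]
force: [0.1, 0.8, -0.4]
gripper_width: 21.9
gripper_force: 40.0
t 5.03 pos [505.93 227.28  54.77] rot [-180.      0.     28.98] F [ 0.07  0.84 -0.36] T [0.128 0.031 0.009] w 21.9
shift [ 0.07  0.02 -0.23] turn [-0.    0.    0.08]
```

```bash
python3 -m crank '1 0 0 -30 0 0 0;1 0 0 -50 0 0 0;1 0 0 -45 0 0 0;1 0 0 0 0 0 10.3;1 0 0 0 0 0 10.3;1 0 0 0 0 0 10.1;1 0 0 0 0 0 0;1 0 0 0 0 0 0;1 0 0 0 0 0 0' 55; python3 -c "
from h import *; togo(599.2,-210.7,180,-1.8)"
```

```text
time_s: 6.15
ee_pos: [505.8, 227.1, 179.5]
ee_rot: [180.0, 0.0, -1.6]
force: [0.1, -0.3, -4.7]
gripper_width: 22.1
gripper_force: 55.0
t 6.15 pos [505.82 227.11 179.5 ] rot [ 1.7997e+02  3.0000e-02 -1.6400e+00] F [ 0.07 -0.25 -4.66] T [ 0.023 -0.003  0.089] w 22.1
shift [ 1.0588e+02  4.3495e+02 -3.7000e-01] turn [0.03 0.03 0.16]
```

```bash
python3 -m crank '1 6 24 0 0 0 0;1 11 45 0 0 0 0;1 13 53 0 0 0 0;1 13 53 0 0 0 0;1 13 53 0 0 0 0;1 13 53 0 0 0 0;1 13 53 0 0 0 0;1 11 45 0 0 0 0;1 8 34 0 0 0 0;1 4.8 22 0 0 0 0.2';python3 -m crank '1 0 0 0 0 0 0;1 0 0 0 0 0 0;1 0 0 0 0 0 0;1 0 0 0 0 0 0'; python3 -c "
from h import *; togo(599.2,-210.7,145,-1.8)
cv2.imwrite('pics/top3.png',grab_frame('top'));a=grab_frame('scene');cv2.imwrite('pics/scene3.png',a)"
```

```text
time_s: 7.4
ee_pos: [598.7, -212.4, 179.5]
ee_rot: [-180.0, 0.0, -2.0]
force: [-0.1, 1.2, -6.1]
gripper_width: 21.3
gripper_force: 55.0
time_s: 7.9
ee_pos: [598.7, -209.8, 180.0]
ee_rot: [-180.0, -0.0, -1.8]
force: [-0.9, -0.3, -6.0]
gripper_width: 21.3
gripper_force: 55.0
t 7.9 pos [ 598.7  -209.8   180.05] rot [-1.80e+02 -1.00e-02 -1.85e+00] F [-0.93 -0.35 -6.05] T [ 0.005  0.05  -0.052] w 21.3
shift [ 0.52  0.88 35.05] turn [-0.   -0.01 -0.05]
```

View pics/scene3.png

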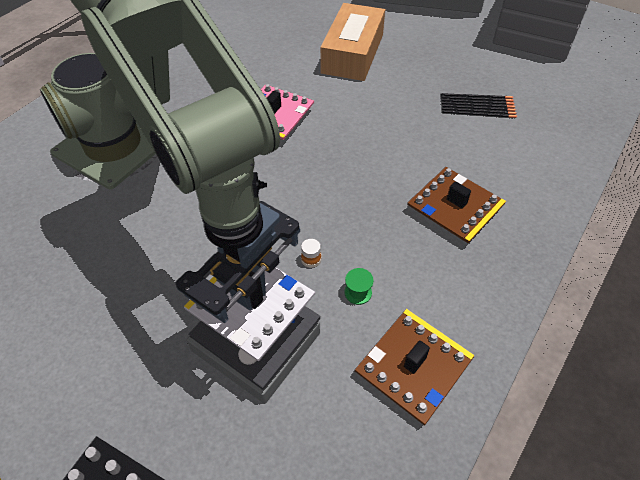

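The plate hangs level over the ring, with the blue patch at (288,283) on the groove side and the yellow stripe on the robot side. Next I descend to just above contact.

```bash
python3 -m crank '1 0.5 0.9 20 0 0 0;1 0 0 15 0 0 0;1 0 0 6 0 0 0;1 0 0 0 0 0 0;1 0 0 0 0 0 0;1 0 0 0 0 0 0';python3 -c "
from h import *; togo(599.2,-210.7,138,-1.8)"; for i in 1 2 3 4 5; do python3 -m crank '1 0 0 0.7 0 0 0;1 0 0 0 0 0 0' >/dev/null; python3 -c "
from h import *; togo(599.2,-210.7,138,-1.8)" | head -1; done
```

```text
time_s: 8.75
ee_pos: [599.5, -211.8, 139.5]
ee_rot: [180.0, -0.1, -1.9]
force: [0.4, 0.6, -4.6]
gripper_width: 21.6
gripper_force: 55.0
t 8.75 pos [ 599.52 -211.83  139.55] rot [ 1.7997e+02 -7.0000e-02 -1.9200e+00] F [ 0.36  0.6  -4.65] T [-0.022 -0.011 -0.042] w 21.6
shift [-0.36 -1.12  1.54] turn [ 0.03 -0.07 -0.12]
t 9.0 pos [ 599.15 -211.68  138.25] rot [ 1.7999e+02 -1.0000e-02 -1.9200e+00] F [ 0.78 -0.37 -5.01] T [ 0.029 -0.024  0.023] w 21.7
t 9.25 pos [ 599.07 -211.67  137.35] rot [ 1.80e+02  1.00e-02 -1.92e+00] F [-0.71  0.22 -5.16] T [0.033 0.001 0.042] w 21.9
t 9.5 pos [ 599.09 -211.66  136.66] rot [ 1.80e+02  1.00e-02 -1.92e+00] F [-0.66 -0.32 -4.61] T [ 0.018  0.016 -0.027] w 22.0
t 9.75 pos [ 599.09 -211.66  135.97] rot [ 1.80e+02  1.00e-02 -1.92e+00] F [ 0.13 -0.   -5.53] T [-0.015  0.041 -0.034] w 22.0
t 10.0 pos [ 599.1  -211.64  135.27] rot [ 1.80e+02  1.00e-02 -1.92e+00] F [ 0.36  0.47 -5.66] T [-0.013  0.01  -0.011] w 21.8
```

```bash
cat > p.py <<'E'
from h import *
s=env.state();print(round(s["time_s"],2),np.round(s["ee_pos"],2),np.round(s["ee_rot"][1:],2),"F",np.round(s["force"],2),"T",np.round(s["torque"],3))
E
for i in 1 2 3 4; do python3 -m crank '1 0 0 0.5 0 0 0;1 0 0 0 0 0 0' >/dev/null; python3 p.py; done
```

```text
10.25 [ 599.09 -211.66  134.77] [ 0.01 -1.92] F [-0.37 -0.46 -5.12] T [0.036 0.    0.027]
10.5 [ 599.12 -211.66  134.31] [ 0.   -1.92] F [ 0.51  0.4  -5.74] T [ 0.038  0.022 -0.013]
10.75 [ 599.15 -211.65  133.98] [-0.01 -1.92] F [-0.43  1.66 -3.67] T [0.048 0.089 0.041]
11.0 [ 599.22 -211.63  133.83] [-0.02 -1.92] F [-0.98  0.87 -1.74] T [0.253 0.225 0.013]
```

```bash
python3 -m crank '1 0 0 -1 0 0 0;1 -0.8 -1.3 0 0 0 0;1 0 0 0 0 0 0;1 0 0 0 0 0 0' >/dev/null; python3 p.py; for i in 1 2 3 4; do python3 -m crank '1 0 0 0.5 0 0 0;1 0 0 0 0 0 0' >/dev/null; python3 p.py; done
```

```text
11.5 [ 598.34 -210.32  134.14] [ 0.01 -1.92] F [-0.56 -0.14 -6.56] T [0.04  0.009 0.089]
11.75 [ 598.36 -210.35  133.76] [ 0.01 -1.92] F [ 0.95 -0.01 -5.03] T [ 0.012  0.014 -0.046]
12.0 [ 598.38 -210.35  133.32] [-0.   -1.92] F [ 0.02 -0.36 -5.75] T [ 0.044  0.035 -0.035]
12.25 [ 598.42 -210.47  133.06] [-0.01 -1.92] F [ 0.03 -1.16 -4.43] T [-0.006  0.093  0.02 ]
12.5 [ 598.47 -210.46  132.94] [-0.03 -1.91] F [-0.78 -1.03 -0.56] T [ 0.001  0.403 -0.025]
```

```bash
python3 -m crank '1 0 0 -1 0 0 0;1 -0.4 0.4 0 0 0 0;1 0 0 0 0 0 0;1 0 0 0 0 0 0' >/dev/null; python3 p.py; for i in 1 2 3 4; do python3 -m crank '1 0 0 0.4 0 0 0;1 0 0 0 0 0 0' >/dev/null; python3 p.py; done
```

```text
13.0 [ 598.09 -210.68  133.17] [-0.01 -1.92] F [ 1.46  0.23 -5.37] T [ 0.031 -0.153 -0.028]
13.25 [ 598.09 -210.68  133.09] [-0.02 -1.92] F [ 0.11  1.25 -3.71] T [ 0.125 -0.068 -0.026]
13.5 [ 598.13 -210.72  133.02] [-0.04 -1.92] F [ 0.2  -0.06  0.4 ] T [0.226 0.121 0.02 ]
13.75 [ 598.18 -210.73  132.89] [-0.05 -1.92] F [-0.16  1.9   2.79] T [ 0.314  0.404 -0.049]
14.0 [ 598.17 -210.74  132.26] [-0.05 -1.92] F [-1.02  0.88  4.82] T [ 0.366  0.365 -0.013]
```

```bash
sed -i 's/\["ee_rot"\]\[1:\]/["ee_rot"]/' p.py; python3 -m crank '1 0 0 -1.8 0 0 0;1 0 -0.3 0 0 0 -0.3;1 0 0 0 0 0 0;1 0 0 0 0 0 0' >/dev/null; python3 p.py; for i in 1 2 3 4 5; do python3 -m crank '1 0 0 0.4 0 0 0;1 0 0 0 0 0 0' >/dev/null; python3 p.py; done
```

```text
14.5 [ 598.08 -210.53  133.08] [179.99   0.    -1.62] F [ 2.46  0.49 -3.12] T [ 0.044 -0.316 -0.067]
14.75 [ 598.07 -210.51  133.07] [ 1.7999e+02 -1.0000e-02 -1.6200e+00] F [ 1.56  0.28 -1.87] T [ 0.07  -0.237 -0.092]
15.0 [ 598.07 -210.54  133.02] [ 1.7998e+02 -2.0000e-02 -1.6200e+00] F [ 1.35  0.33 -0.57] T [ 0.152 -0.15  -0.083]
15.25 [ 598.11 -210.49  132.94] [ 1.7998e+02 -4.0000e-02 -1.6200e+00] F [ 1.35 -0.21  3.02] T [ 0.198  0.142 -0.067]
15.5 [ 598.13 -210.5   132.36] [ 1.7998e+02 -3.0000e-02 -1.6200e+00] F [1.07 0.65 4.8 ] T [ 0.207  0.156 -0.052]
15.75 [ 598.15 -210.5   131.75] [ 1.7999e+02 -3.0000e-02 -1.6200e+00] F [0.95 0.7  4.82] T [ 0.147  0.106 -0.059]
```

```bash
python3 -m crank '1 0 0 -3 0 0 0;1 0.2 -0.2 0 0 0 -0.15;1 0 0 0 0 0 0;1 0 0 0 0 0 0' >/dev/null; python3 p.py; for i in 1 2 3 4 5 6; do python3 -m crank '1 0 0 0.3 0 0 0;1 0 0 0 0 0 0' >/dev/null; python3 p.py; done
```

```text
16.25 [ 597.51 -210.26  133.68] [-1.7999e+02  1.1000e-01 -1.4700e+00] F [ 0.   -1.12 -4.54] T [-0.14   0.028 -0.036]
16.5 [ 597.86 -210.08  133.7 ] [-1.7998e+02  6.0000e-02 -1.4700e+00] F [ 0.28 -0.45 -4.41] T [-0.021  0.032  0.01 ]
16.75 [ 598.06 -210.05  133.73] [-1.7998e+02  3.0000e-02 -1.4700e+00] F [ 0.06  0.3  -4.81] T [ 0.002 -0.006  0.054]
17.0 [ 598.16 -210.15  133.59] [-180.      0.     -1.47] F [-0.07 -0.26 -5.2 ] T [ 0.027 -0.016  0.019]
17.25 [ 598.22 -210.25  133.4 ] [ 1.7999e+02 -1.0000e-02 -1.4700e+00] F [-0.01  0.23 -5.6 ] T [0.038 0.069 0.041]
17.5 [ 598.31 -210.32  133.19] [ 1.7999e+02 -2.0000e-02 -1.4700e+00] F [-0.44 -0.31 -4.1 ] T [-0.003 -0.001 -0.076]
17.75 [ 598.34 -210.31  133.01] [ 1.7998e+02 -3.0000e-02 -1.4700e+00] F [-0.05 -0.63 -2.44] T [ 0.024  0.04  -0.018]
```

```bash
for i in 1 2 3 4; do python3 -m crank '1 0 0 0.3 0 0 0;1 0 0 0 0 0 0' >/dev/null; python3 p.py; done
```

```text
18.0 [ 598.37 -210.35  132.96] [ 1.7998e+02 -4.0000e-02 -1.4700e+00] F [-0.44 -0.49 -0.53] T [0.095 0.153 0.018]
18.25 [ 598.42 -210.37  132.9 ] [ 1.7997e+02 -5.0000e-02 -1.4700e+00] F [-1.05  0.45  3.75] T [ 0.06   0.341 -0.057]
18.5 [ 598.43 -210.38  132.34] [ 1.7997e+02 -5.0000e-02 -1.4700e+00] F [-0.59 -1.59  4.6 ] T [ 0.128  0.368 -0.052]
18.75 [ 598.41 -210.36  131.75] [ 1.7998e+02 -4.0000e-02 -1.4700e+00] F [-0.67 -0.75  5.85] T [ 0.042  0.255 -0.072]
```

```bash
python3 -m crank '1 0 0 -0.7 0 0 0;1 0 0 -0.5 0 0 0;1 0 0 0 0 0 0;1 0 0 0 0 0 0;1 0 0 0 0 0 0' >/dev/null; python3 p.py; python3 -m crank '1 0 0 0 0 0 0;1 0 0 0 0 0 0;1 0 0 0 0 0 0' 3 >/dev/null; python3 p.py;  python3 -m crank '1 0 0 0 0 0 0;1 0 0 0 0 0 0;1 0 0 0 0 0 0' 55 >/dev/null; python3 p.py; for i in 1 2 3 4; do python3 -m crank '1 0 0 0.3 0 0 0;1 0 0 0 0 0 0' >/dev/null; python3 p.py; done
```

```text
19.38 [ 598.39 -210.35  132.77] [ 1.7998e+02 -3.0000e-02 -1.4700e+00] F [ 1.37 -1.11  3.08] T [-0.07   0.021 -0.102]
19.75 [ 598.37 -210.32  132.73] [ 1.7998e+02 -3.0000e-02 -1.4700e+00] F [ 0.21 -0.83  2.4 ] T [-0.136 -0.208 -0.097]
20.12 [ 598.38 -210.32  132.75] [ 1.7999e+02 -3.0000e-02 -1.4700e+00] F [ 1.13 -1.15  1.93] T [-0.177 -0.316 -0.144]
20.38 [ 598.36 -210.35  132.69] [ 1.7998e+02 -3.0000e-02 -1.4700e+00] F [ 1.38 -2.39  3.37] T [-0.214 -0.272 -0.133]
20.62 [ 598.39 -210.33  132.34] [ 1.7998e+02 -4.0000e-02 -1.4700e+00] F [ 1.95 -1.72  4.62] T [-0.195 -0.292 -0.132]
20.88 [ 598.37 -210.32  131.99] [ 1.7998e+02 -3.0000e-02 -1.4700e+00] F [ 2.29 -2.27  4.32] T [-0.264 -0.303 -0.121]
21.12 [ 598.37 -210.31  131.66] [ 1.7999e+02 -3.0000e-02 -1.4700e+00] F [ 2.65 -1.62  4.18] T [-0.244 -0.363 -0.122]
```

```bash
python3 -m crank '1 0 0 -1.5 0 0 0;1 0 0 -1.5 0 0 0;1 0.25 0.2 0 0 0 0.1;1 0 0 0 0 0 0;1 0 0 0 0 0 0;1 0 0 0 0 0 0;1 0 0 0 0 0 0;1 0 0 0 0 0 0' >/dev/null; python3 p.py; for i in 1 2 3 4 5 6 7 8; do python3 -m crank '1 0 0 0.3 0 0 0;1 0 0 0 0 0 0' >/dev/null; python3 p.py; done
```

```text
22.12 [ 597.83 -210.03  134.15] [-1.7996e+02  9.0000e-02 -1.5600e+00] F [ 0.21 -0.12 -5.46] T [-0.04  -0.04   0.013]
22.38 [ 598.3  -210.34  134.16] [-1.80e+02  2.00e-02 -1.56e+00] F [-0.2  -0.38 -6.12] T [0.042 0.021 0.021]
22.62 [ 598.38 -210.45  133.91] [ 1.80e+02  1.00e-02 -1.57e+00] F [-0.01  0.47 -4.77] T [ 0.025  0.023 -0.007]
22.88 [ 598.42 -210.43  133.62] [180.     0.    -1.57] F [-0.52 -0.26 -5.24] T [ 0.043  0.035 -0.014]
23.12 [ 598.41 -210.45  133.33] [180.     0.    -1.57] F [-0.27  0.46 -4.69] T [ 0.031  0.061 -0.019]
23.38 [ 598.44 -210.48  133.04] [179.99  -0.    -1.57] F [-0.05  0.33 -5.38] T [ 0.016 -0.037  0.011]
23.62 [ 598.48 -210.46  132.9 ] [ 1.7999e+02 -1.0000e-02 -1.5700e+00] F [ 0.04 -0.35 -4.55] T [-0.008  0.039  0.008]
23.88 [ 598.52 -210.49  132.82] [ 1.7999e+02 -2.0000e-02 -1.5700e+00] F [-0.08  0.46 -1.99] T [0.101 0.194 0.004]
24.12 [ 598.54 -210.5   132.78] [ 1.7998e+02 -4.0000e-02 -1.5700e+00] F [-0.69  0.58  1.46] T [ 0.189  0.338 -0.044]
```

```bash
python3 -m crank '1 0 0 0 0 0 0;1 0 0 0 0 0 0;1 0 0 0 0 0 0;1 0 0 0 0 0 0' 3 >/dev/null; python3 p.py;  python3 -m crank '1 0 0 0 0 0 0;1 0 0 0 0 0 0;1 0 0 0 0 0 0' 55 >/dev/null; python3 p.py; for i in 1 2 3 4; do python3 -m crank '1 0 0 0.3 0 0 0;1 0 0 0 0 0 0' >/dev/null; python3 p.py; done
```

```text
24.62 [ 598.66 -210.47  132.57] [ 1.7999e+02 -4.0000e-02 -1.5700e+00] F [-0.66  1.84  3.3 ] T [ 0.228  0.251 -0.01 ]
25.0 [ 598.66 -210.49  132.31] [ 1.7999e+02 -4.0000e-02 -1.5700e+00] F [-1.82 -0.12  4.11] T [ 0.173  0.13  -0.049]
25.25 [ 598.66 -210.5   131.98] [ 1.7999e+02 -4.0000e-02 -1.5700e+00] F [-2.09  0.73  3.94] T [ 0.197  0.056 -0.055]
25.5 [ 598.65 -210.49  131.69] [ 1.7999e+02 -4.0000e-02 -1.5700e+00] F [-0.03  1.62  5.67] T [ 0.247  0.084 -0.085]
25.75 [ 598.65 -210.52  131.38] [ 1.7999e+02 -3.0000e-02 -1.5700e+00] F [-0.36  0.21  4.75] T [ 0.228 -0.03  -0.079]
26.0 [ 598.64 -210.49  131.1 ] [ 1.7999e+02 -3.0000e-02 -1.5700e+00] F [-0.28  1.03  5.09] T [ 0.208 -0.034 -0.142]
```

```bash
for i in 1 2 3 4 5 6; do python3 -m crank '1 0 0 -0.4 0 0 0;1 0 0 0 0 0 0;1 0 0 0 0 0 0' >/dev/null; python3 p.py; done
```

```text
26.38 [ 598.63 -210.49  131.41] [ 1.7999e+02 -3.0000e-02 -1.5700e+00] F [0.33 1.42 4.97] T [ 0.181 -0.095 -0.043]
26.75 [ 598.63 -210.49  131.8 ] [ 1.7999e+02 -3.0000e-02 -1.5700e+00] F [ 0.84 -0.06  4.41] T [ 0.166 -0.246 -0.115]
27.12 [ 598.59 -210.49  132.16] [ 1.7999e+02 -2.0000e-02 -1.5700e+00] F [1.98 0.6  4.48] T [ 0.151 -0.35  -0.082]
27.5 [ 598.56 -210.49  132.55] [ 1.7999e+02 -2.0000e-02 -1.5700e+00] F [2.75 0.19 4.12] T [ 0.126 -0.454 -0.084]
27.88 [ 598.53 -210.5   132.69] [ 1.7999e+02 -1.0000e-02 -1.5700e+00] F [ 2.22 -0.18 -0.02] T [ 0.081 -0.76  -0.073]
28.25 [ 598.23 -210.52  132.84] [ 1.80e+02  4.00e-02 -1.57e+00] F [ 3.83 -0.14 -3.69] T [-0.175 -0.807 -0.157]
```

```bash
python3 -m crank '1 0 0 0.8 0 0 0;1 0 0 0 0 0 0;1 0 0 0.7 0 0 0;1 0 0 0.7 0 0 0;1 0 0 0.6 0 0 0;1 0 0 0 0 0 0;1 0 0 0 0 0 0;1 0 0 0 0 0 0' >/dev/null; python3 p.py;python3 -m crank '1 0 0 0.6 0 0 0;1 0 0 0 0 0 0;1 0 0 0 0 0 0' >/dev/null; python3 p.py
```

```text
29.25 [ 598.31 -210.5   131.01] [179.98  -0.    -1.57] F [-0.28 -0.3   5.11] T [-0.059 -0.082 -0.156]
29.62 [ 598.33 -210.5   130.51] [179.98  -0.    -1.57] F [ 0.33 -0.31  6.  ] T [-0.066 -0.087 -0.13 ]
```

```bash
python3 -m crank '1 0 0 0.7 0 0 0;1 0 0 0 0 0 0;1 0 0 0.6 0 0 0;1 0 0 0 0 0 0;1 0 0 0 0 0 0' >/dev/null; python3 p.py;python3 -m crank '1 0 0 0 0 0 0' >/dev/null; python3 p.py;python3 -m crank '1 0 0 0 0 0 0' >/dev/null; python3 p.py
```

```text
30.25 [ 598.33 -210.51  129.44] [ 1.7998e+02 -1.0000e-02 -1.5700e+00] F [ 1.86 -1.08  7.75] T [-0.019  0.038 -0.203]
30.38 [ 598.33 -210.53  129.47] [ 1.7998e+02 -1.0000e-02 -1.5700e+00] F [-0.16 -1.19  7.  ] T [-0.047  0.002 -0.13 ]
30.5 [ 598.3  -210.54  129.46] [ 1.7998e+02 -1.0000e-02 -1.5700e+00] F [-0.03 -0.79  6.31] T [-0.026  0.009 -0.132]
```

```bash
python3 -m crank '1 0 0 0.3 0 0 0;1 0 0 0 0 0 0;1 0 0 0 0 0 0;1 0 0 0 0 0 0' >/dev/null; python3 p.py;python3 -m crank '1 0 0 0 0 0 0;1 0 0 0 0 0 0;1 0 0 0 0 0 0;1 0 0 0 0 0 0' >/dev/null; python3 p.py; python3 -m crank '1 0 0 -0.5 0 0 0;1 0 0 -0.5 0 0 0;1 0 0 -0.5 0 0 0;1 0 0 -0.5 0 0 0;1 0 0 -0.5 0 0 0;1 0 0 0 0 0 0;1 0 0 0 0 0 0;1 0 0 0 0 0 0' >/dev/null; python3 p.py;  python3 -m crank '1 0 0 -0.4 0 0 0;1 0 0 -0.4 0 0 0;1 0 0 0 0 0 0;1 0 0 0 0 0 0' >/dev/null; python3 p.py
```

```text
31.0 [ 598.33 -210.55  129.24] [ 1.7998e+02 -2.0000e-02 -1.5700e+00] F [ 0.51 -0.41  7.33] T [ 0.009 -0.016 -0.106]
31.5 [ 598.31 -210.53  129.21] [ 1.7998e+02 -1.0000e-02 -1.5700e+00] F [-0.42 -1.06  7.21] T [-0.025  0.025 -0.14 ]
32.5 [ 598.31 -210.54  131.28] [179.98  -0.    -1.57] F [ 0.47 -0.59  4.77] T [-0.09  -0.114 -0.194]
33.0 [ 598.32 -210.54  131.64] [ 1.7999e+02  1.0000e-02 -1.5700e+00] F [-0.13 -1.05  5.1 ] T [-0.201 -0.09  -0.116]
```

```bash
python3 -m crank '1 0 0 -0.3 0 0 0;1 0 0 -0.3 0 0 0;1 0 0 0 0 0 0;1 0 0 0 0 0 0' >/dev/null; python3 p.py;python3 -m crank '1 0 0 -0.2 0 0 0;1 0 0 0 0 0 0;1 0 0 0 0 0 0' >/dev/null; python3 p.py;python3 -m crank '1 0 0 -0.2 0 0 0;1 0 0 0 0 0 0;1 0 0 0 0 0 0' >/dev/null; python3 p.py
```

```text
33.5 [ 598.35 -210.51  132.2 ] [ 1.7999e+02  1.0000e-02 -1.5700e+00] F [ 0.29 -1.26  3.66] T [-0.236 -0.055 -0.118]
33.88 [ 598.35 -210.49  132.42] [ 1.7999e+02  1.0000e-02 -1.5700e+00] F [ 0.28 -1.9   3.67] T [-0.281 -0.078 -0.169]
34.25 [ 598.35 -210.49  132.63] [ 1.7999e+02  1.0000e-02 -1.5700e+00] F [ 0.34 -2.33  3.78] T [-0.352  0.05  -0.124]
```

```bash
python3 -m crank '1 0 0 -0.2 0 0 0;1 0 0 0 0 0 0;1 0 0 0 0 0 0' >/dev/null; python3 p.py; python3 -m crank '1 0 0 0 0 0 0;1 0 0 0 0 0 0;1 0 0 0 0 0 0' 3 >/dev/null; python3 p.py;  python3 -m crank '0.4 0 0 0 0 0 0;0.3 0 0 0 0 0 0;0.2 0 0 0 0 0 0;0 0 0 0 0 0 0;-0.5 0 0 0 0 0 0;-0.5 0 0 0 0 0 0' >/dev/null; python3 p.py; python3 -c "
from h import *
cv2.imwrite('pics/top4.png',grab_frame('top'));cv2.imwrite('pics/scene4.png',grab_frame('scene'))
print(env.state()['gripper_width'])"
```

```text
34.62 [ 598.36 -210.46  132.73] [ 1.7999e+02  1.0000e-02 -1.5700e+00] F [-0.56 -1.84  2.91] T [-0.414  0.015 -0.13 ]
35.0 [ 598.36 -210.42  132.69] [ 1.80e+02  2.00e-02 -1.56e+00] F [ 0.2  -1.8   1.71] T [-0.36  -0.024 -0.075]
35.75 [ 598.44 -210.46  132.87] [180.    -0.    -1.57] F [ 0.16 -0.59  0.66] T [-0.053 -0.04  -0.003]
67.59064511351913
```

```bash
python3 -m crank '-0.9 0 0 0 0 0 0;-1 0 0 0 0 0 0;-1 0 0 0 0 0 0;-1 0 0 -20 0 0 0;-1 0 0 -50 0 0 0;-1 0 0 -50 0 0 0;-1 -50 0 0 0 0 0;-1 -60 0 0 0 0 0;-1 -60 0 0 0 0 0;-1 -60 0 0 0 0 0' >/dev/null; python3 -m crank '-1 -20 -55 0 0 0 0;-1 0 -60 0 0 0 0;-1 0 -60 0 0 0 0;-1 0 -50 0 0 0 0;-1 0 0 0 0 0 0' >/dev/null;python3 p.py; python3 -c "
from h import *
a=grab_frame('top');b=grab_frame('scene')
cv2.imwrite('pics/end.png',np.hstack([cv2.resize(a[170:300,360:500],(400,371)),cv2.resize(b[230:420,150:350],(400,371))]))"
```

```text
37.73 [354.42  23.94 253.08] [-1.7997e+02 -4.0000e-02 -1.1900e+00] F [-0.71  0.28 -0.36] T [-0.012  0.017 -0.021]
```

View pics/end.png

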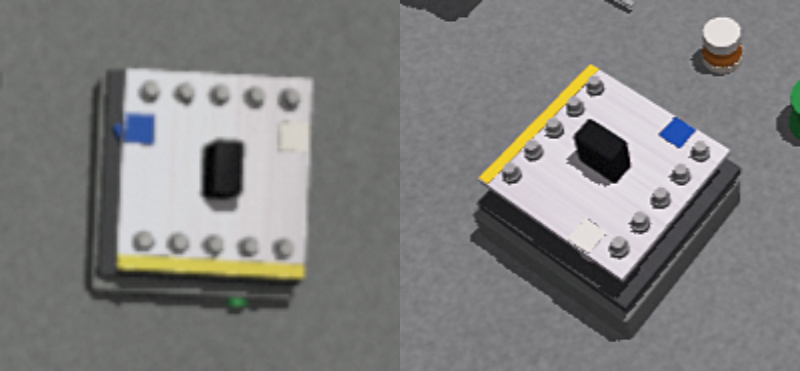

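The plate sits level on the ring, with yellow, blue and white over their matching seats. The arm is clear and the bystanders are undisturbed. Handing in.

```bash
python3 -c "
from workcell import env
print(env.job_done())"
```

```text
the job is handed in; nothing more can be done
None
```

I set the nest plate on the station's three seats, pressed it so the ring gave about 3.2–3.5 mm for over half a second, released it and handed the job in at about 38 s. That it is fully home rests on the balanced foot loads I felt during the press. The cameras could only confirm it is level with each colour over its seat, and handing in returned no verdict.

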